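# Gauge the die sleeves and lock them in the wash carrier

### The arm

A 6-joint arm with a two-finger parallel gripper is mounted at the origin on a cart in front of the work surface, level with it; the furniture and walls round the work are solid. World frame = base frame: x ahead of the robot, y to its left, z up, the work surface at z = 0. Lengths are in m, angles in rad, forces in N, time in s.
With the tool pointing down it reaches from about 0.25 to 0.725 m from the base axis. Payload 4 kg.
Tool frame: the origin (TCP) lies midway between the tips of the shut fingers; the grasp point (between the pads) lies bot.pinch_z behind it (bot.pinch_z is the distance from the TCP to the grasp point, in m); z points along the fingers, y is the line along which they close (so a half turn about z gives the same grasp; the last joint's range is limited). The gripper opens to 85 mm and grips with 20 to 120 N. Pads are 22 mm wide; open, the fingers measure 114 mm over their backs; the gripper's body (76 mm by 85 mm) begins 54 mm behind the grasp point. The pads swing forward as they close: fully open they stand 13 mm farther back than shut.
Start: joints at [1.273, 0.241, 0.005, 1.335, 0, 1.571], TCP at [0.147, 0.478, 0.231] pointing down, gripper open.
Joint ranges: [-2.72, 2.72], [-1.05, 1.87], [-1.09, 1.28], [-1.99, 2.15], [-1.42, 1.44], [-3.14, 3.14]. Speed limits (rad/s): [2.79, 2.79, 3.14, 3.14, 3.14, 3.14].

### API

Orientations are given as a unit quaternion [x, y, z, w].
In Python, from workcell import bot gives the robot as it stands.
- The arm moves only by the shell command python3 jog.py, which reads ROWS from standard input. ROWS is a JSON list of rows, 1 to 10 of them, each of 7 numbers: a rotation vector rx, ry, rz in rad, then dx, dy, dz in m, then the finger opening in m; each row is the pose to reach, as a shift and turn from the pose commanded when the command began, along the tool's axes at that moment; what a row does not reach only later rows make up. A row lasts 1/8 s, in which the tool goes at most 0.0625 m and 0.188 rad, less where a joint would pass 70% of its speed; a pose out of reach is approached as far as the arm can. The fingers move at their own pace and stop on an object; the grip force is fixed at half the most. Time passes only in rows, so rows that do not move let the fingers close. It prints the time, the measured TCP pose, the force, the opening and the grip force at its end. Input that does not fit is refused with a message, and nothing moves.
- bot.get_obs(): the state, without advancing time (a new reading comes with each control period).
- bot.camera(name): name is "scene" or "top" or "wrist"; returns the picture (480x640x3 uint8, red, green, blue); there is no depth.
- bot.calibration(name): a dict with "mtx" (3x3 intrinsics, pixels), "R" (3x3) and "t" (3): a world point X has camera coordinates R X + t. Camera axes: x right, y down, z forward; pixel columns grow to the right and rows downward; lengths in m; the calibration is good to about 2 mm. A picture is of the moment at which its call begins: read the wrist's pose just before it. calibration takes no time and is no camera call; for the wrist camera it gives the pose at the moment of the call.
- bot.job_done(): hands the job in; it is judged then, once.
The state is a dict: "clock": time; "joint_pos": joint angles; "joint_vel": joint speeds; "tau": joint torques, N m; "eef_pos": TCP position; "tool_rot": TCP orientation; "ft_force": force on the tool from outside, world axes, zero at the start; "ft_torque": the same for the moment, N m; "grip_width": finger opening in m; "grasp_force": force on a finger pad.
Only numpy, scipy, OpenCV 4.12 (cv2) and the standard library are available. Lean on these libraries where they do the work, as an engineer would, in place of code of your own. Each camera call takes 0.05 s, during which the arm holds its last target. There are 200 camera calls.

### The job

Two sets of steel die sleeves got mixed up: try each one on a gauge pin of the wash carrier. A sleeve that slides all the way down to the plate stays there (one to a pin, at most three fit); one whose bore is too small to go down goes into the steel tray. When every sleeve is on a pin or in the tray, swing the carrier's retaining bar over the sleeves until it rests fully home in its catch, and leave the other things on the table undisturbed.

Things in the scene. Friction and masses are not known exactly. Their poses are not given: they have to be found in the camera images.
- sleeve_0: turned steel sleeve, a plain ring 32 mm across and 36 mm tall with a bore right through, about 0.1 kg, standing upright; origin at the centre of its underside, z up its axis. All sleeves look alike outside; the bore is either 14 mm (slides right down a pin) or 10 mm (too small: it stops with its underside about 25 mm above the plate). May be absent
- sleeve_1: turned steel sleeve, a plain ring 32 mm across and 36 mm tall with a bore right through, about 0.1 kg, standing upright; origin at the centre of its underside, z up its axis. All sleeves look alike outside; the bore is either 14 mm (slides right down a pin) or 10 mm (too small: it stops with its underside about 25 mm above the plate). May be absent
- sleeve_2: turned steel sleeve, a plain ring 32 mm across and 36 mm tall with a bore right through, about 0.1 kg, standing upright; origin at the centre of its underside, z up its axis. All sleeves look alike outside; the bore is either 14 mm (slides right down a pin) or 10 mm (too small: it stops with its underside about 25 mm above the plate). May be absent
- sleeve_3: turned steel sleeve, a plain ring 32 mm across and 36 mm tall with a bore right through, about 0.1 kg, standing upright; origin at the centre of its underside, z up its axis. All sleeves look alike outside; the bore is either 14 mm (slides right down a pin) or 10 mm (too small: it stops with its underside about 25 mm above the plate). May be absent
- sleeve_4: turned steel sleeve, a plain ring 32 mm across and 36 mm tall with a bore right through, about 0.1 kg, standing upright; origin at the centre of its underside, z up its axis. All sleeves look alike outside; the bore is either 14 mm (slides right down a pin) or 10 mm (too small: it stops with its underside about 25 mm above the plate). May be absent
- sleeve_5: turned steel sleeve, a plain ring 32 mm across and 36 mm tall with a bore right through, about 0.1 kg, standing upright; origin at the centre of its underside, z up its axis. All sleeves look alike outside; the bore is either 14 mm (slides right down a pin) or 10 mm (too small: it stops with its underside about 25 mm above the plate). May be absent
- carrier: wash carrier, fixed to the table: steel plate 280 (x) x 80 (y) x 12 mm with three upright gauge pins in a row along its x axis, and the retaining bar, which swings level over them. Origin at the centre of the plate's underside. A hinge post 22 mm thick stands at x = -110 mm; the catch, a bracket 14 mm long (x), 30 mm wide and 70 mm tall above the table, open to +y, at x = +92 mm
- pin0 (a point): foot of gauge pin 0 on the plate's top face, z up (at x = -60 mm in the carrier). The pin is 12 mm thick and 28 mm tall, its last 4 mm tapering to 7 mm; neighbours stand 60 mm apart
- pin1 (a point): foot of gauge pin 1 on the plate's top face, z up (at x = 0 mm in the carrier). The pin is 12 mm thick and 28 mm tall, its last 4 mm tapering to 7 mm; neighbours stand 60 mm apart
- pin2 (a point): foot of gauge pin 2 on the plate's top face, z up (at x = 60 mm in the carrier). The pin is 12 mm thick and 28 mm tall, its last 4 mm tapering to 7 mm; neighbours stand 60 mm apart
- retainer (a joint): angle of the retaining bar in rad about the upright hinge: 0 = closed, over the pins with its end in the catch (its underside then 5 mm above the seated sleeves); grows as the bar swings out to the carrier's +y side (1.57 = at right angles), the limit is 1.6. Its stiff hinge (0.2 N m) holds it wherever it is left, so it must be brought all the way home against its stop
- retainer_hinge (a point): the bar's upright hinge axis, at the bar's mid height 58 mm above the table; axes as the carrier's. The bar is 16 mm wide, 10 mm thick and runs from here to the carrier's +x when closed
- retainer_grip (a point): point to hold on the bar's handle, an upright round rod 12 mm thick near the bar's free end, 225 mm from the hinge axis, which rises from the bar's top (63 mm above the table) to 103 mm, with a black 15 mm cap on its last 6 mm; this point is on the rod's axis, 83 mm above the table, and moves with the bar
- tray: shallow loose steel tray for the sleeves that do not fit, 136 (its x) x 246 (its y) x 16 mm; origin at the centre of its underside, z up; floor about 2 mm thick
- jar_a: bystander: small white ointment jar, 45 mm across, 34 mm tall; origin at the centre of its underside
- vial_a: bystander: white tablet vial, 34 mm across, 60 mm tall; origin at the centre of its underside
- cup_a: bystander: small white cup, 52 mm across, 49 mm tall; origin at the centre of its underside

How it is judged:
On the way, in this order (a step that is already met when the one before it is completed fails the run):
1. every sleeve is sorted: the fitting ones down on a pin, one to a pin, the others in the tray (((horizontal distance between sleeve_0 and pin0 below 0.005 m and z of sleeve_0 in the frame of pin0 below 0.005 m and angle between sleeve_0's own z axis and vertical below 0.12 rad) or (horizontal distance between sleeve_0 and pin1 below 0.005 m and z of sleeve_0 in the frame of pin1 below 0.005 m and angle between sleeve_0's own z axis and vertical below 0.12 rad) or (horizontal distance between sleeve_0 and pin2 below 0.005 m and z of sleeve_0 in the frame of pin2 below 0.005 m and angle between sleeve_0's own z axis and vertical below 0.12 rad)) and ((horizontal distance between sleeve_2 and pin0 below 0.005 m and z of sleeve_2 in the frame of pin0 below 0.005 m and angle between sleeve_2's own z axis and vertical below 0.12 rad) or (horizontal distance between sleeve_2 and pin1 below 0.005 m and z of sleeve_2 in the frame of pin1 below 0.005 m and angle between sleeve_2's own z axis and vertical below 0.12 rad) or (horizontal distance between sleeve_2 and pin2 below 0.005 m and z of sleeve_2 in the frame of pin2 below 0.005 m and angle between sleeve_2's own z axis and vertical below 0.12 rad)) and ((horizontal distance between sleeve_3 and pin0 below 0.005 m and z of sleeve_3 in the frame of pin0 below 0.005 m and angle between sleeve_3's own z axis and vertical below 0.12 rad) or (horizontal distance between sleeve_3 and pin1 below 0.005 m and z of sleeve_3 in the frame of pin1 below 0.005 m and angle between sleeve_3's own z axis and vertical below 0.12 rad) or (horizontal distance between sleeve_3 and pin2 below 0.005 m and z of sleeve_3 in the frame of pin2 below 0.005 m and angle between sleeve_3's own z axis and vertical below 0.12 rad)) and x of sleeve_1 in the frame of tray between -0.064 and 0.064 m and y of sleeve_1 in the frame of tray between -0.119 and 0.119 m and z of each of sleeve_1, sleeve_4, sleeve_5 in the frame of tray below 0.04 m and height (world z) of each of sleeve_1, sleeve_4, sleeve_5 below 0.04 m and x of sleeve_4 in the frame of tray between -0.064 and 0.064 m and y of sleeve_4 in the frame of tray between -0.119 and 0.119 m and x of sleeve_5 in the frame of tray between -0.064 and 0.064 m and y of sleeve_5 in the frame of tray between -0.119 and 0.119 m and linear speed of each of sleeve_0, sleeve_1, sleeve_2, sleeve_3, sleeve_4, sleeve_5 below 0.03 m/s), for 0.2 s.
2. the retaining bar is swung home into its catch (value of joint retainer below 0.05 rad), for 0.2 s.
At the end, for the whole second after the job is handed in: every fitting sleeve stands on a pin, within 5 mm of the pin's axis and of the plate; every too-small one is inside the tray; all at rest; the retaining bar is within 0.05 rad of closed (all of step 1 and value of joint retainer below 0.05 rad); the robot touches nothing.
It fails at once if a bystander is shifted by more than 40 mm (distance of any of jar_a, vial_a, cup_a from where it was at the start of the episode above 0.04 m).
Of sleeve_0, sleeve_1, sleeve_2, sleeve_3, sleeve_4, sleeve_5 only 4 to 6 are there at a start; the rules pass over those that are not, and their reading is None.
At some moment in a run one of sleeve_0, sleeve_1, sleeve_2, sleeve_3, sleeve_4, sleeve_5, tray may be knocked a few centimetres aside while the robot is not near it.
It also fails if it takes over 210 s, if anything falls off the work surface, if the arm or the gripper's body presses on something with over 40 N, if the wrist force passes 120 N, or if a joint passes its speed limit or range.

## Working session

There is one attempt and no reset: what is moved stays moved. The work goes in short steps, Python scripts to look and compute and a shell command to move; the robot and the scene stay as the last step left them, time stands still between calls to the robot, and variables do not carry over. Pictures are saved under pics/ and viewed, at most 14 in all, crops included, and the job is handed in when it is done.

```bash
ls; mkdir -p pics
python3 - <<'E'
from workcell import bot
import cv2,numpy as np
for n in("top","scene"):
    cv2.imwrite(f"pics/{n}0.png",bot.camera(n)[:,:,::-1]); c=bot.calibration(n); print(n,c["mtx"].tolist(),np.round(c["R"],3).tolist(),c["t"])
o=bot.get_obs(); print(o["eef_pos"],o["tool_rot"],o["clock"],bot.pinch_z,o["grip_width"])
E
```

```text
jog.py
pics
workcell.py
top [[489.0814851761341, 0.0, 308.6552967693859], [0.0, 489.0814851761341, 236.3814814218215], [0.0, 0.0, 1.0]] [[0.004, -1.0, -0.003], [-0.988, -0.003, -0.154], [0.154, 0.004, -0.988]] [-0.02249039  0.60077485  1.20624951]
scene [[468.3125867522081, 0.0, 329.9780656943641], [0.0, 468.3125867522081, 243.48890789804554], [0.0, 0.0, 1.0]] [[0.707, -0.707, 0.008], [-0.622, -0.628, -0.468], [0.336, 0.326, -0.884]] [-0.42007962  0.38212858  1.00513375]
[0.1465427  0.47745438 0.2305206 ] [ 1.48356250e-01  9.88933550e-01 -9.15162604e-04 -1.40030013e-04] 0.1 0.0187 0.08539451865308674
```

View pics/top0.png

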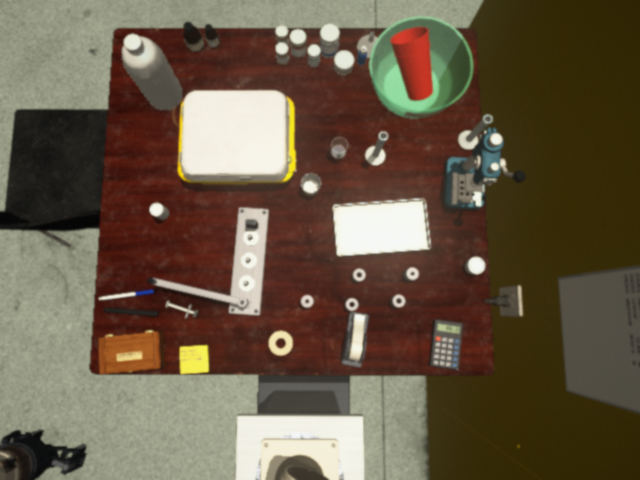

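View pics/scene0.png

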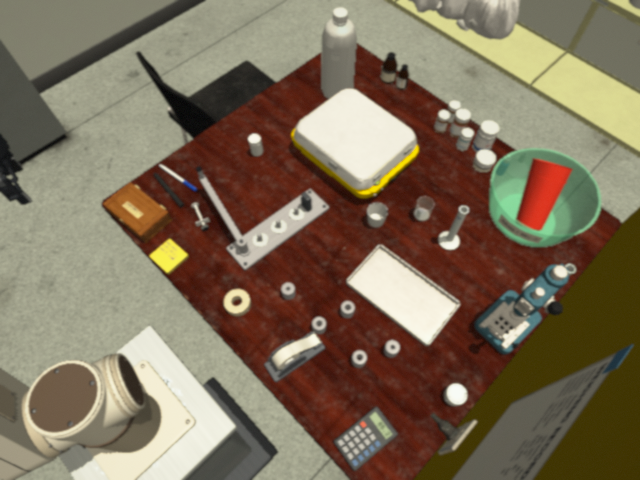

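The top view shows five sleeves, at about (307,301), (352,304), (399,300), (359,275) and (412,273). The tray is at about (382,227). The carrier runs from (243,305) to (252,215), with the hinge at (241,302) and the bar out to (155,282). Next I'll measure these more precisely.

```bash
cat > h.py <<'E'
from workcell import bot
import cv2,numpy as np
from scipy.spatial.transform import Rotation as Ro
def ray(n,uv,z,c=None):
    c=c or bot.calibration(n); d=c["R"].T@np.linalg.solve(c["mtx"],[uv[0],uv[1],1]); o=-c["R"].T@c["t"]
    return o+d*(z-o[2])/d[2]
def proj(X,c): p=c["mtx"]@(c["R"]@np.array(X)+c["t"]); return p[:2]/p[2]
def crop(im,x0,y0,w,h,s,name): cv2.imwrite(f"pics/{name}.png",cv2.resize(im[y0:y0+h,x0:x0+w],None,fx=s,fy=s,interpolation=cv2.INTER_CUBIC)[:,:,::-1])
def blobs(im,lo,hi,thr=110,box=None):
    g=cv2.cvtColor(im,cv2.COLOR_RGB2HSV); m=((g[:,:,1]<70)&(g[:,:,2]>thr)).astype(np.uint8)
    n,l,s,c=cv2.connectedComponentsWithStats(m)
    return [(c[i],s[i]) for i in range(1,n) if lo<s[i][4]<hi]
def rel(target,yaw):  # target TCP world, yaw = tool x heading (rad), tool down -> row from current pose
    o=bot.get_obs(); R=Ro.from_quat(o["tool_rot"]); T=Ro.from_matrix(np.array([[np.cos(yaw),np.sin(yaw),0],[np.sin(yaw),-np.cos(yaw),0],[0,0,-1]]))
    return np.round((R.inv()*T).as_rotvec(),3).tolist()+np.round(R.inv().apply(np.array(target)-o["eef_pos"]),4).tolist()
E
python3 - <<'E'
from h import *
im=bot.camera("top")
crop(im,140,190,300,130,2.6,"topc")
for c,s in blobs(im,30,1000): 
    if 260<c[1]<320 and 280<c[0]<430 : print(c,s,ray("top",c,.036))
for p in [(241,302),(250,238),(249,260),(247,283),(251,225)]: print(p,ray("top",p,.04))
print(ray("top",(155,282),.1))
E
```

```text
[412.06206897 273.15172414] [406 267  13  14 145] [ 0.50845784 -0.28447423  0.036     ]
[358.87681159 274.36956522] [352 268  14  14 138] [ 0.50484429 -0.14875849  0.036     ]
[306.68382353 300.875     ] [300 295  14  13 136] [ 0.43724872 -0.01587716  0.036     ]
[398.5 300.5] [392 294  14  14 136] [ 0.43909622 -0.24819865  0.036     ]
[351.64122137 303.89312977] [345 298  14  13 131] [ 0.4301246  -0.12958395  0.036     ]
(241, 302) [0.43369075 0.14984542 0.04      ]
(250, 238) [0.59714823 0.13080104 0.04      ]
(249, 260) [0.54023256 0.13207828 0.04      ]
(247, 283) [0.48156331 0.13581891 0.04      ]
(251, 225) [0.63116114 0.12897959 0.04      ]
[0.47955708 0.35071227 0.1       ]
```

View pics/topc.png

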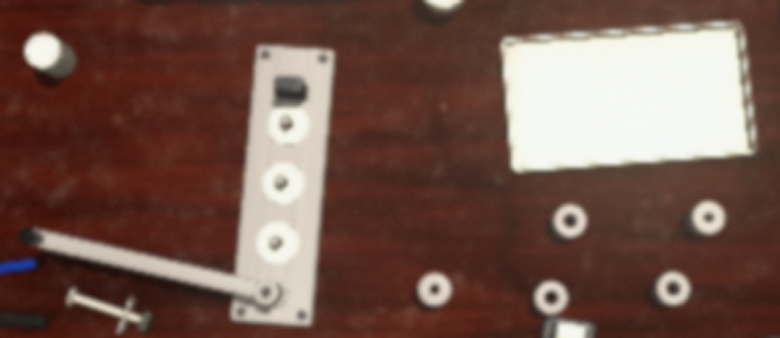

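Run:
```python
from h import *
P=[ray("top",p,.04) for p in [(246.2,283.5),(248.1,260.8),(250,237.7)]]
print(np.round(P,4)); d=P[2]-P[0]; print(np.arctan2(d[1],d[0]))
c=bot.calibration("wrist"); o=bot.get_obs(); R=Ro.from_quat(o["tool_rot"]).as_matrix()
print("cam in tool",R.T@(-c["R"].T@c["t"]-o["eef_pos"]),"axes",np.round(c["R"]@R,2).tolist(),c["mtx"][0,0])
print(rel([.46,-.1,.25],np.pi-.06), rel([.5,.13,.25],np.pi-.06))
```

```text
[[0.4803 0.1378 0.04  ]
 [0.5382 0.1343 0.04  ]
 [0.5979 0.1308 0.04  ]]
-0.059450889168266886
cam in tool [ 0.08042511  0.00091979 -0.14363291] axes [[-0.0, 1.0, -0.0], [-0.95, -0.0, -0.32], [-0.32, -0.0, 0.95]] 390.11649720138934
[-0.002, -0.0, -0.238, -0.4691, -0.4602, -0.0186] [-0.002, -0.0, -0.238, -0.4398, -0.2286, -0.019]
```

```bash
echo '[[0, 0, -0.238, -0.44, -0.23, -0.019, 0.06], [0, 0, -0.238, -0.44, -0.23, -0.019, 0.06], [0, 0, -0.238, -0.44, -0.23, -0.019, 0.06], [0, 0, -0.238, -0.44, -0.23, -0.019, 0.06], [0, 0, -0.238, -0.44, -0.23, -0.019, 0.06], [0, 0, -0.238, -0.44, -0.23, -0.019, 0.06], [0, 0, -0.238, -0.44, -0.23, -0.019, 0.06], [0, 0, -0.238, -0.44, -0.23, -0.019, 0.06], [0, 0, -0.238, -0.44, -0.23, -0.019, 0.06], [0, 0, -0.238, -0.44, -0.23, -0.019, 0.06]]' | python3 jog.py
python3 - <<'E'
from h import *
o=bot.get_obs(); c=bot.calibration("wrist"); im=bot.camera("wrist"); crop(im,0,0,640,480,1,"w1")
print(o["eef_pos"],o["joint_pos"]); 
for x,y in [(.4803,.1378),(.5382,.1343),(.5979,.1308)]: print(proj([x,y,.04],c))
E
```

```text
clock: 1.4
eef_pos: [0.4994, 0.1288, 0.2497]
tool_rot: [0.03, 1.0, 0.0, -0.001]
ft_force: [-0.1, 0.6, 0.4]
grip_width: 0.0598
grasp_force: 0.0
[0.49940176 0.12880953 0.2497047 ] [2.52112125e-01 2.66431854e-01 8.69773954e-02 1.39301564e+00
 5.33309303e-04 3.12984058e-01]
[331.63019298 187.32532987]
[331.35507076 247.8443886 ]
[331.20640819 304.35430219]
```

View pics/w1.png

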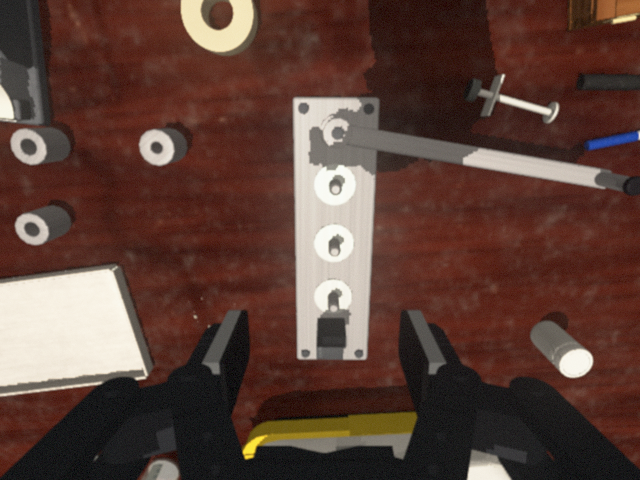

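Run:
```python
from h import *
im=cv2.imread("pics/w1.png")[:,:,::-1].copy(); c=bot.calibration("wrist")
m=(im.min(2)>205).astype(np.uint8); n,l,s,ce=cv2.connectedComponentsWithStats(m)
for i in range(1,n):
    if 290<ce[i][0]<380 and 150<ce[i][1]<330 and s[i][4]>150:
        h=cv2.convexHull(np.argwhere(l==i)[:,::-1].astype(np.int32)); e=cv2.fitEllipse(h); print(s[i],e,ray("wrist",e[0],.012,c))
crop(im,280,90,110,280,2.1,"w1c")
for x in [-.06,0,.06]: pass
```

```text
[ 309  165   47   51 1259] ((328.8501281738281, 186.74844360351562), (48.69553756713867, 60.19083786010742), 17.160390853881836) [0.48404942 0.13604245 0.012     ]
[313 224  41  39 957] ((333.3613586425781, 242.8537139892578), (38.16356658935547, 40.61200714111328), 82.20220184326172) [0.54203631 0.1374045  0.012     ]
[314 280  38  31 701] ((332.5919494628906, 295.8172302246094), (33.694297790527344, 38.40483856201172), 87.4228515625) [0.60172508 0.13341681 0.012     ]
```

View pics/w1c.png

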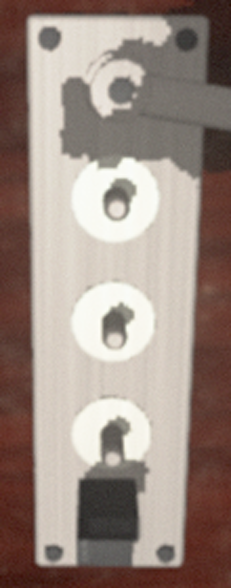

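```bash
echo '[[0, 0, 0, 0.014, -0.271, 0, 0.06], [0, 0, 0, 0.014, -0.271, 0, 0.06], [0, 0, 0, 0.014, -0.271, 0, 0.06], [0, 0, 0, 0.014, -0.271, 0, 0.06], [0, 0, 0, 0.014, -0.271, 0, 0.06], [0, 0, 0, 0.014, -0.271, 0, 0.06]]' | python3 jog.py
python3 - <<'E'
from h import *
w=bot.calibration("wrist")
for p in [(335.2,189.5),(334.8,251.9),(333.3,308.6)]: pass
c=bot.calibration("wrist"); im=bot.camera("wrist"); crop(im,0,0,640,480,1,"w2")
for x,y in [(.508,-.284),(.505,-.149),(.437,-.016),(.439,-.248),(.430,-.13)]:
    u,v=proj([x,y,.036],c); k=im[int(v)-28:int(v)+28,int(u)-28:int(u)+28]
    if k.size<9000: print('out',u,v); continue
    g=k.min(2).astype(np.uint8); m=(g>125).astype(np.uint8); n,l,s,ce=cv2.connectedComponentsWithStats(m)
    i=1+np.argmax(s[1:,4]); h=cv2.convexHull(np.argwhere(l==i)[:,::-1].astype(np.int32)); e=cv2.fitEllipse(h)
    # hole
    f=np.zeros_like(m); cv2.fillConvexPoly(f,h,1); hole=(f&~(l==i)).sum()
    q=(e[0][0]+int(u)-28,e[0][1]+int(v)-28); print(np.round(q,1),np.round(e[1],1),"hole",hole,"of",f.sum(),np.sqrt(hole/f.sum())*32,np.round(ray("wrist",q,.036,c),4))
E
```

```text
clock: 2.2
eef_pos: [0.4691, -0.1404, 0.2504]
tool_rot: [0.03, 1.0, 0.0, -0.0]
ft_force: [-0.1, -0.1, -1.1]
grip_width: 0.06
grasp_force: 0.0
[176.7 253.4] [28.5 32.9] hole 98 of 768 11.430952132988164 [ 0.5063 -0.2853  0.036 ]
[316.2 241.9] [30.4 31.8] hole 179 of 789 15.241860841986755 [ 0.503 -0.149  0.036]
[459.4 163.8] [28.4 35.8] hole 184 of 749 15.860540417120014 [ 0.4371 -0.0149  0.036 ]
[202.8 179.8] [32.  35.2] hole 206 of 913 15.200161410338003 [ 0.437  -0.2486  0.036 ]
[335.4 175.2] [ 6.9 15.7] hole 10 of 88 10.787197799411873 [ 0.4403 -0.1272  0.036 ]
```

View pics/w2.png

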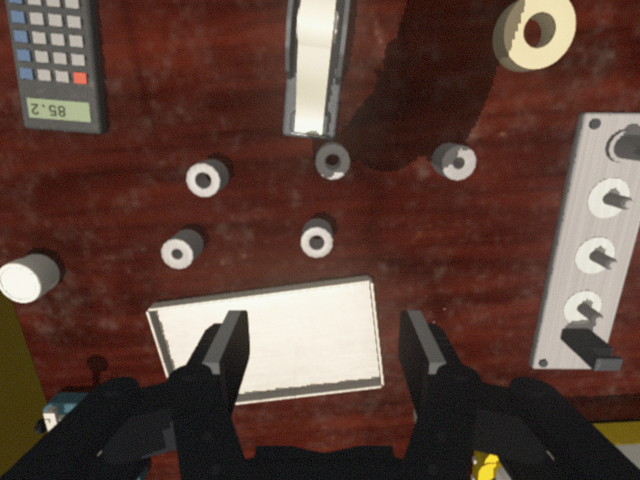

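```bash
python3 -c "
from h import *
print(rel([.437,-.0155,.08],np.pi-.06))"
```

```text
[0.001, -0.0, 0.001, 0.0396, 0.1217, 0.1705]
```

```bash
echo '[[0, 0, 0, 0.04, 0.122, 0.02, 0.06], [0, 0, 0, 0.04, 0.122, 0.08, 0.06], [0, 0, 0, 0.04, 0.122, 0.14, 0.06], [0, 0, 0, 0.04, 0.122, 0.17, 0.06], [0, 0, 0, 0.04, 0.122, 0.21, 0.06], [0, 0, 0, 0.04, 0.122, 0.243, 0.06], [0, 0, 0, 0.04, 0.122, 0.243, 0.02], [0, 0, 0, 0.04, 0.122, 0.243, 0.02], [0, 0, 0, 0.04, 0.122, 0.243, 0.02]]' | python3 jog.py;python3 - <<'E'
from h import *
c=bot.calibration("wrist"); o=bot.get_obs(); im=bot.camera("wrist"); print(o["eef_pos"],o["grip_width"],o["grasp_force"])
p=proj([o["eef_pos"][0],o["eef_pos"][1],.036],c); print(p)
crop(im,int(p[0])-130,int(p[1])-130,260,260,2,"w3")
E
```

```text
clock: 3.38
eef_pos: [0.4385, -0.0161, 0.0089]
tool_rot: [0.029, 1.0, 0.0, 0.002]
ft_force: [0.6, 0.3, -1.2]
grip_width: 0.0299
grasp_force: 59.3
[ 0.43851812 -0.01606289  0.00886274] 0.029856317824356066 59.284794313134626
[321.94708018 359.76626885]
```

View pics/w3.png

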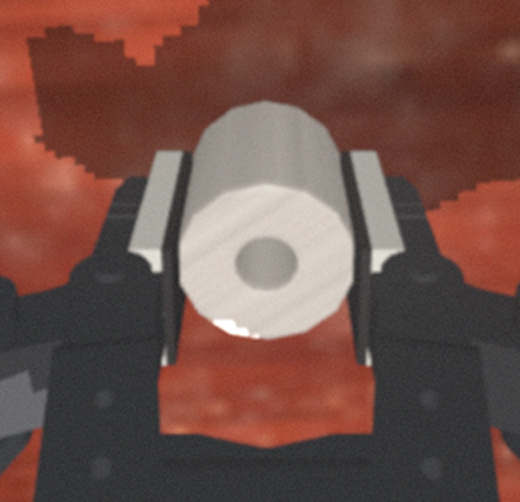

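```bash
python3 -c "
from h import *
print(rel([.4385,-.0161,.14],np.pi-.06),rel([.5405,.136,.14],np.pi-.06),rel([.5405,.136,.085],np.pi-.06))"
```

```text
[0.0, 0.003, 0.001, -0.0005, 0.0002, -0.1313] [0.0, 0.003, 0.001, -0.0933, 0.1581, -0.131] [0.0, 0.003, 0.001, -0.0932, 0.1581, -0.076]
```

```bash
echo '[[0, 0, 0, 0, 0, -0.06, 0.02], [0, 0, 0, 0, 0, -0.12, 0.02], [0, 0, 0, -0.03, 0.05, -0.131, 0.02], [0, 0, 0, -0.06, 0.1, -0.131, 0.02], [0, 0.003, 0, -0.093, 0.158, -0.131, 0.02], [0, 0.003, 0, -0.093, 0.158, -0.131, 0.02], [0, 0.003, 0, -0.093, 0.158, -0.076, 0.02], [0, 0.003, 0, -0.093, 0.158, -0.076, 0.02]]' | python3 jog.py;python3 - <<'E'
from h import *
c=bot.calibration("wrist"); o=bot.get_obs(); im=bot.camera("wrist"); print(o["eef_pos"],o["grip_width"],o["grasp_force"])
crop(im,190,180,260,260,2.3,"w4"); print(proj([.5405,.136,.04],c))
E
```

```text
clock: 4.42
eef_pos: [0.5349, 0.1341, 0.08]
tool_rot: [0.03, 1.0, -0.001, -0.006]
ft_force: [-1.4, -0.0, -1.3]
grip_width: 0.0296
grasp_force: 59.9
[0.53494431 0.13411185 0.07995568] 0.02961019992453999 59.86003328463994
[327.05915226 292.59375988]
```

View pics/w4.png

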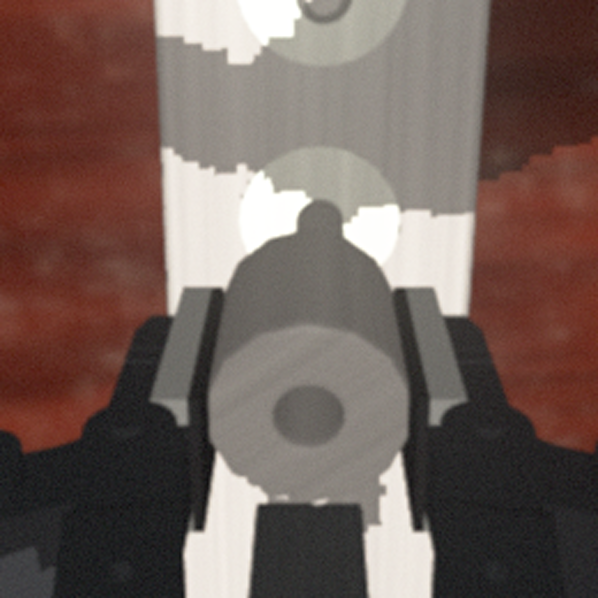

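Run:
```python
from h import *
c=bot.calibration("wrist"); o=bot.get_obs(); e=o["eef_pos"]; print(e)
f=lambda u,v:(190+u/2.3,180+v/2.3)
R=Ro.from_quat(o["tool_rot"]); print(R.as_matrix()[:,2])
s=ray("wrist",f(309,413),e[2]-.008+.036,c); print("sleeve",s,R.inv().apply(s-e))
d=ray("wrist",f(321,227),.012,c); print("disc",d,R.inv().apply(d-e)); d0=ray("wrist",f(322,-8),.012,c);print(d0)
```

```text
[0.53707392 0.13450828 0.08241462]
[-0.00789089 -0.00120567 -0.99996814]
sleeve [0.53679861 0.13544241 0.11041462] [ 0.00054984  0.00086869 -0.02799806]
disc [0.5479299 0.1378381 0.012    ] [-0.01118365  0.00409911  0.0703227 ]
[0.48770989 0.14153246 0.012     ]
```

```bash
python3 -c "
from h import *
print(rel([.5415,.1365,.082],np.pi-.06))"
```

```text
[-0.002, -0.008, -0.001, -0.0043, 0.0023, 0.0004]
```

```bash
echo '[[0, 0, 0, 0, 0, 0, 0.02], [0, 0, 0, 0, 0, 0, 0.02], [0, 0, 0, 0, 0, 0, 0.02]]' | python3 jog.py;python3 - <<'E'
from h import *
im=bot.camera("wrist");c=bot.calibration("wrist");o=bot.get_obs();e=o["eef_pos"]; R=Ro.from_quat(o["tool_rot"]);print(e,R.as_matrix()[:,2])
crop(im,190,180,260,260,2.3,"w5")
g=im[180:440,190:450].min(2); m=(g>150).astype(np.uint8)*255
import json; print(rel([.5415,.1365,.082],np.pi-.06))
E
```

```text
clock: 4.85
eef_pos: [0.5402, 0.1357, 0.0848]
tool_rot: [0.03, 1.0, 0.0, -0.0]
ft_force: [-0.4, 0.0, -1.2]
grip_width: 0.0295
grasp_force: 59.9
[0.53996011 0.13567586 0.08442355] [-1.09874997e-03  6.69281038e-04 -9.99999172e-01]
[0.001, -0.001, -0.0, -0.0015, 0.0009, 0.0024]
```

View pics/w5.png

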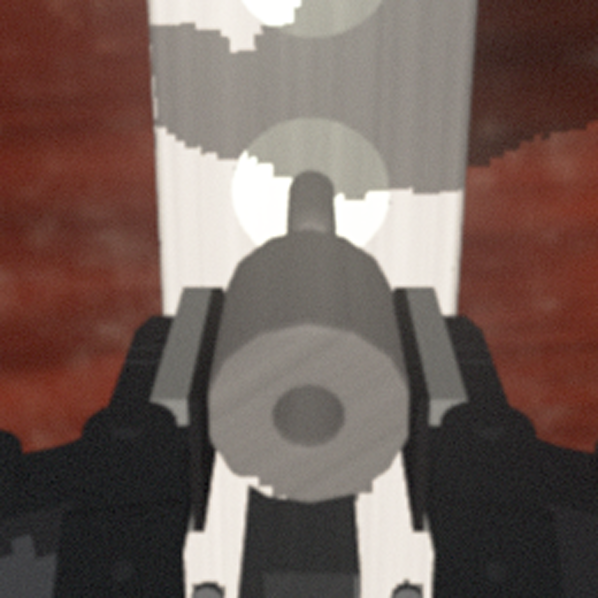

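Run:
```python
from h import *
c=bot.calibration("wrist"); o=bot.get_obs(); e=o["eef_pos"]; R=Ro.from_quat(o["tool_rot"])
f=lambda u,v:(190+u/2.3,180+v/2.3); t=lambda p:np.round(R.inv().apply(p-e)*1000,1)
print("sleeve",t(ray("wrist",f(309,413),e[2]-.008+.036,c)))
print("foot near",t(ray("wrist",f(311.5,171),.012,c)))
l,r,T=[ray("wrist",f(*q),.012,c) for q in[(231,187),(389,192),(310,118)]]; print("disc",t(l),t(r),t(T))
im=cv2.imread("pics/w1.png");
```

```text
sleeve [  0.5   0.9 -28. ]
foot near [ 3.4  1.6 72.4]
disc [ -0.9 -19.1  72.4] [-2.4 21.6 72.4] [17.5  1.3 72.4]
```

```bash
echo '[[0, 0, 0, -0.003, 0, 0.02, 0.02], [0, 0, 0, -0.003, 0, 0.032, 0.02], [0, 0, 0, -0.003, 0, 0.032, 0.02], [0, 0, 0, -0.003, 0, 0.032, 0.02]]' | python3 jog.py; echo '[[0, 0, 0, 0, 0, 0.003, 0.02], [0, 0, 0, 0, 0, 0.005, 0.02], [0, 0, 0, 0, 0, 0.007, 0.02], [0, 0, 0, 0, 0, 0.007, 0.02]]' | python3 jog.py; echo '[[0, 0, 0, 0, 0, 0.002, 0.02], [0, 0, 0, 0, 0, 0.004, 0.02], [0, 0, 0, 0, 0, 0.004, 0.02]]' | python3 jog.py
```

```text
clock: 5.4
eef_pos: [0.5424, 0.1355, 0.0516]
tool_rot: [0.03, 1.0, 0.0, -0.001]
ft_force: [0.4, 0.1, -1.5]
grip_width: 0.0292
grasp_force: 59.9
clock: 5.9
eef_pos: [0.5425, 0.136, 0.0448]
tool_rot: [0.03, 1.0, 0.001, -0.001]
ft_force: [-0.6, 1.7, 2.7]
grip_width: 0.0295
grasp_force: 60.5
clock: 6.28
eef_pos: [0.5428, 0.1361, 0.044]
tool_rot: [0.03, 1.0, 0.001, -0.0]
ft_force: [-7.1, 0.3, 20.5]
grip_width: 0.0296
grasp_force: 62.9
```

Run:
```python
from h import *
t=ray("top",(381.5,226.9),.016); print(t)
for q in [(502,40),(741,22),(754,152),(514,170)]: print(ray("top",(140+q[0]/2.6,190+q[1]/2.6),.016)[:2])
print(rel([t[0],t[1]+.06,.09],np.pi-.06))
```

```text
[ 0.63156222 -0.21174175  0.016     ]
[ 0.6890328  -0.08454083]
[ 0.70861853 -0.32864167]
[ 0.57479491 -0.3373152 ]
[ 0.55572868 -0.09608183]
[0.002, -0.0, 0.001, -0.1057, -0.282, -0.0466]
```

```bash
echo '[[0, 0, 0, 0, 0, -0.05, 0.02], [0, 0, 0, 0, 0, -0.06, 0.02], [0, 0, 0, -0.022, -0.06, -0.06, 0.02], [0, 0, 0, -0.044, -0.12, -0.06, 0.02], [0, 0, 0, -0.066, -0.18, -0.06, 0.02], [0, 0, 0, -0.088, -0.24, -0.06, 0.02], [0, 0, 0, -0.102, -0.282, -0.06, 0.02], [0, 0, 0, -0.102, -0.282, -0.04, 0.02], [0, 0, 0, -0.102, -0.282, 0, 0.02], [0, 0, 0, -0.102, -0.282, 0.02, 0.02]]' | python3 jog.py; echo '[[0, 0, 0, 0, 0, 0.003, 0.02], [0, 0, 0, 0, 0, 0.006, 0.02], [0, 0, 0, 0, 0, 0.006, 0.02]]' | python3 jog.py
```

```text
clock: 7.52
eef_pos: [0.6245, -0.1522, 0.0161]
tool_rot: [0.03, 1.0, 0.0, -0.004]
ft_force: [-0.3, -0.3, -1.3]
grip_width: 0.0294
grasp_force: 60.0
clock: 7.9
eef_pos: [0.6278, -0.1522, 0.0149]
tool_rot: [0.03, 1.0, -0.0, -0.001]
ft_force: [0.4, 0.0, -0.6]
grip_width: 0.0295
grasp_force: 60.0
```

```bash
echo '[[0, 0, 0, 0, 0, 0, 0.06], [0, 0, 0, 0, 0, 0, 0.06], [0, 0, 0, 0, 0, -0.03, 0.06], [0, 0, 0, 0, 0, -0.08, 0.06], [0, 0, 0, 0.04, -0.05, -0.08, 0.06], [0, 0, 0, 0.08, -0.1, -0.08, 0.06], [0, 0, 0, 0.112, -0.14, -0.08, 0.06], [0, 0, 0, 0.112, -0.14, -0.06, 0.06], [0, 0, 0, 0.112, -0.14, -0.06, 0.06]]' | python3 jog.py;python3 - <<'E'
from h import *
print(rel([.5075,-.2855,.009],np.pi-.06))
im=bot.camera("wrist");c=bot.calibration("wrist");o=bot.get_obs();e=o["eef_pos"]; R=Ro.from_quat(o["tool_rot"])
x,y=[int(k) for k in proj([.5072,-.2855,.036],c)]; g=im[y-60:y+60,x-60:x+60].min(2); m=(g>140).astype(np.uint8); n,l,s,ce=cv2.connectedComponentsWithStats(m)
i=1+np.argmax(s[1:,4]); h=cv2.convexHull(np.argwhere(l==i)[:,::-1].astype(np.int32)); q=cv2.fitEllipse(h); q=(q[0][0]+x-60,q[0][1]+y-60); p=ray("wrist",q,.036,c); print(s[i],q,p,R.inv().apply(p-e))
E
```

```text
clock: 9.02
eef_pos: [0.5056, -0.2853, 0.0736]
tool_rot: [0.031, 1.0, 0.001, -0.002]
ft_force: [-0.6, -0.0, 0.6]
grip_width: 0.0602
grasp_force: 0.0
[0.001, -0.005, -0.001, -0.0022, -0.0002, 0.0646]
[  32   58   57   32 1051] (319.6814956665039, 296.4967269897461) [ 0.51386102 -0.28694031  0.036     ] [-0.00742666 -0.00143374  0.03833293]
```

```bash
echo '[[0, 0, 0, -0.001, 0, 0.03, 0.06], [0, 0, 0, -0.001, 0, 0.064, 0.06], [0, 0, 0, -0.001, 0, 0.064, 0.06], [0, 0, 0, -0.001, 0, 0.064, 0.02], [0, 0, 0, -0.001, 0, 0.064, 0.02], [0, 0, 0, -0.001, 0, 0.064, 0.02]]' | python3 jog.py;cat >> h.py <<'E'
def held(img=None):  # where the held sleeve's top sits in the tool frame, and its bore
    im=bot.camera("wrist") if img is None else img
    c=bot.calibration("wrist");o=bot.get_obs();e=o["eef_pos"];R=Ro.from_quat(o["tool_rot"])
    k=cv2.GaussianBlur(im[330:400,285:365].min(2),(3,3),0).astype(float)
    m=(k<0.82*np.median(k[15:45,20:60])).astype(np.uint8); n,l,s,ce=cv2.connectedComponentsWithStats(m)
    for i in range(1,n):
        if 250<s[i][4]<2000 and 20<ce[i][0]<60 and s[i][0]>5:
            u=ce[i]+[285,330]; print("bore px",u.round(1),s[i][2:],"tool mm",np.round(R.inv().apply(ray("wrist",u,e[2]+.027,c)-e)*1000,1))
E
python3 - <<'E'
from h import *
im=bot.camera("wrist"); held(im); print(bot.get_obs()["eef_pos"]); old=cv2.imread("pics/w5.png"); crop(im,190,230,260,200,2,"w6")
E
```

```text
clock: 9.82
eef_pos: [0.5097, -0.2859, 0.0126]
tool_rot: [0.03, 1.0, -0.001, 0.001]
ft_force: [0.7, 1.1, 5.9]
grip_width: 0.0299
grasp_force: 59.9
bore px [323.8 346.1] [ 29  23 537] tool mm [  5.3   0.7 -27. ]
[ 0.50976584 -0.28589972  0.0126026 ]
```

View pics/w6.png

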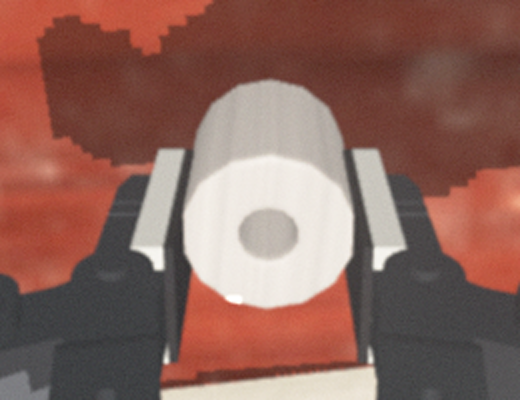

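```bash
echo '[[0, 0, 0, 0, 0, -0.02, 0.02], [0, 0, 0, 0, 0, -0.08, 0.02], [0, 0, 0, 0, 0, -0.1, 0.02], [0, 0, 0, 0, 0, -0.1, 0.02]]' | python3 jog.py;python3 - <<'E'
from h import *
c=bot.calibration("wrist");o=bot.get_obs();e=o["eef_pos"];R=Ro.from_quat(o["tool_rot"])
im=bot.camera("wrist");held(im)
for q,dz in(((323.8,345.8),.0234),((325,361),.0271)): print(R.inv().apply(ray("wrist",q,e[2]+dz,c)-e)*1000)
print(e); yaw=np.pi-.06; off=np.array([np.cos(yaw),np.sin(yaw)])*.004
print(rel([.542,.136,.11],yaw))
E
```

```text
clock: 10.38
eef_pos: [0.5096, -0.2861, 0.1128]
tool_rot: [0.03, 1.0, -0.001, 0.001]
ft_force: [0.3, 0.4, -1.8]
grip_width: 0.0297
grasp_force: 59.6
bore px [323.7 345.9] [ 30  25 574] tool mm [  5.3   0.6 -27. ]
[  3.12905733   0.68173705 -23.40705862]
[ -0.60058579   1.09493176 -27.10166425]
[ 0.50961336 -0.28611515  0.11284727]
[-0.001, -0.002, 0.0, -0.0084, 0.4226, 0.0005]
```

```bash
echo '[[0, 0, 0, -0.002, 0.06, 0, 0.02], [0, 0, 0, -0.004, 0.12, 0, 0.02], [0, 0, 0, -0.006, 0.18, 0, 0.02], [0, 0, 0, -0.008, 0.24, 0, 0.02], [0, 0, 0, -0.01, 0.3, 0, 0.02], [0, 0, 0, -0.012, 0.36, 0, 0.02], [0, 0, 0, -0.012, 0.4226, 0, 0.02], [0, 0, 0, -0.012, 0.4226, 0.03, 0.02], [0, 0, 0, -0.012, 0.4226, 0.05, 0.02], [0, 0, 0, -0.012, 0.4226, 0.05, 0.02]]' | python3 jog.py;echo '[[0, 0, 0, 0, 0, 0.004, 0.02], [0, 0, 0, 0, 0, 0.008, 0.02], [0, 0, 0, 0, 0, 0.012, 0.02], [0, 0, 0, 0, 0, 0.012, 0.02]]' | python3 jog.py;echo '[[0, 0, 0, 0, 0, 0.002, 0.02], [0, 0, 0, 0, 0, 0.004, 0.02], [0, 0, 0, 0, 0, 0.004, 0.02]]' | python3 jog.py
```

```text
clock: 11.68
eef_pos: [0.5419, 0.1354, 0.0565]
tool_rot: [0.03, 1.0, -0.001, -0.006]
ft_force: [-0.5, -0.7, -1.2]
grip_width: 0.0299
grasp_force: 59.8
clock: 12.18
eef_pos: [0.5452, 0.1359, 0.0492]
tool_rot: [0.03, 1.0, 0.0, -0.001]
ft_force: [-1.9, 1.2, 3.3]
grip_width: 0.0294
grasp_force: 60.4
clock: 12.55
eef_pos: [0.5457, 0.136, 0.0486]
tool_rot: [0.03, 1.0, 0.001, -0.0]
ft_force: [-8.3, -0.7, 23.9]
grip_width: 0.0294
grasp_force: 62.5
```

```bash
echo '[[0, 0, 0, 0, 0, -0.05, 0.02], [0, 0, 0, -0.002, -0.02, -0.06, 0.02], [0, 0, 0, -0.018, -0.08, -0.06, 0.02], [0, 0, 0, -0.036, -0.14, -0.06, 0.02], [0, 0, 0, -0.054, -0.2, -0.06, 0.02], [0, 0, 0, -0.072, -0.26, -0.06, 0.02], [0, 0, 0, -0.09, -0.32, -0.06, 0.02], [0, 0, 0, -0.108, -0.38, -0.06, 0.02], [0, 0, 0, -0.116, -0.402, -0.06, 0.02], [0, 0, 0, -0.116, -0.402, -0.02, 0.02]]' | python3 jog.py; echo '[[0, 0, 0, 0, 0, 0.02, 0.02], [0, 0, 0, 0, 0, 0.046, 0.02], [0, 0, 0, 0, 0, 0.047, 0.02], [0, 0, 0, 0, 0, 0.047, 0.02]]' | python3 jog.py; python3 -c "
from h import *
im=bot.camera('top'); crop(im,140,190,300,130,2.6,'topd')
for c,s in blobs(im,30,1000): 
    if 260<c[1]<320 and 280<c[0]<430 : print(c,s,ray('top',c,.036))"
```

```text
clock: 13.8
eef_pos: [0.6395, -0.2777, 0.0663]
tool_rot: [0.032, 0.999, -0.002, 0.003]
ft_force: [0.6, 0.4, -1.7]
grip_width: 0.0293
grasp_force: 60.1
clock: 14.3
eef_pos: [0.6362, -0.2727, 0.0163]
tool_rot: [0.03, 1.0, 0.0, -0.002]
ft_force: [-0.1, -0.5, -0.6]
grip_width: 0.0296
grasp_force: 59.4
```

View pics/topd.png

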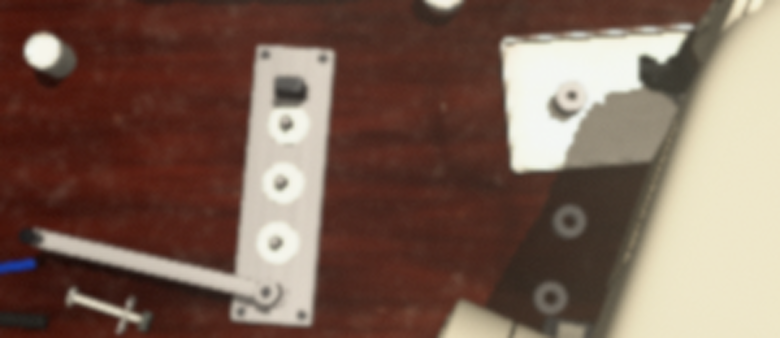

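```bash
echo '[[0, 0, 0, 0, 0, 0, 0.06], [0, 0, 0, 0, 0, 0, 0.06], [0, 0, 0, 0, 0, -0.03, 0.06], [0, 0, 0, 0.01, 0, -0.08, 0.06], [0, 0, 0, 0.07, 0.005, -0.08, 0.06], [0, 0, 0, 0.13, 0.01, -0.08, 0.06], [0, 0, 0, 0.18, 0.011, -0.08, 0.06], [0, 0, 0, 0.199, 0.011, -0.06, 0.06], [0, 0, 0, 0.199, 0.011, -0.06, 0.06], [0, 0, 0, 0.199, 0.011, -0.06, 0.06]]' | python3 jog.py;echo '[[0, 0, 0, 0, 0, 0, 0.06], [0, 0, 0, 0, 0, 0, 0.06]]' | python3 jog.py;python3 - <<'E'
from h import *
print(rel([.4375,-.2493,.009],np.pi-.06))
E
```

```text
clock: 15.6
eef_pos: [0.4408, -0.2501, 0.0786]
tool_rot: [0.03, 1.0, -0.0, -0.0]
ft_force: [0.4, 0.5, -0.1]
grip_width: 0.06
grasp_force: 0.0
clock: 15.85
eef_pos: [0.4403, -0.2496, 0.0778]
tool_rot: [0.03, 1.0, -0.0, -0.001]
ft_force: [0.7, -0.3, -0.9]
grip_width: 0.0595
grasp_force: 0.0
[-0.0, -0.002, 0.001, 0.0026, 0.0002, 0.0689]
```

```bash
echo '[[0, 0, 0, 0.0026, 0, 0.03, 0.06], [0, 0, 0, 0.0026, 0, 0.069, 0.06], [0, 0, 0, 0.0026, 0, 0.069, 0.06], [0, 0, 0, 0.0026, 0, 0.069, 0.06], [0, 0, 0, 0.0026, 0, 0.069, 0.02], [0, 0, 0, 0.0026, 0, 0.069, 0.02], [0, 0, 0, 0.0026, 0, 0.069, 0.02]]' | python3 jog.py;cat >> h.py <<'E'
def sl(dz): # dz: sleeve top above TCP
    im=bot.camera("wrist");c=bot.calibration("wrist");o=bot.get_obs();e=o["eef_pos"];R=Ro.from_quat(o["tool_rot"])
    k=cv2.GaussianBlur(im[330:400,285:365].min(2),(3,3),0).astype(float)
    for th in (.7,.8,.88):
        n,l,s,ce=cv2.connectedComponentsWithStats((k<th*np.percentile(k,85)).astype(np.uint8))
        for i in range(1,n):
            if 250<s[i][4]<2000 and 20<ce[i][0]<60 and s[i][0]>3:
                u=ce[i]+[285,330]; print(th,"bore px",u.round(1),s[i][2:],"tool mm",np.round(R.inv().apply(ray("wrist",u,e[2]+dz,c)-e)*1000,1))
    return im
E
python3 - <<'E'
from h import *
e=bot.get_obs()["eef_pos"]; print(e); sl(.036-e[2]); print(rel([.542,.136,.11],np.pi-.06))
E
```

```text
clock: 16.73
eef_pos: [0.4376, -0.25, 0.0104]
tool_rot: [0.03, 1.0, -0.001, 0.0]
ft_force: [1.2, 0.8, 5.8]
grip_width: 0.031
grasp_force: 58.9
[ 0.43761534 -0.24999628  0.01041588]
0.8 bore px [312.8 353.8] [ 17  28 275] tool mm [  1.2  -3.2 -25.6]
0.88 bore px [323.9 355.8] [  41   34 1110] tool mm [  0.4   0.7 -25.6]
[-0.002, 0.0, 0.0, -0.0811, 0.3914, -0.1002]
```

```bash
echo '[[0, 0, 0, 0, 0, -0.05, 0.02], [0, 0, 0, 0, 0.01, -0.1, 0.02], [0, 0, 0, -0.013, 0.07, -0.1, 0.02], [0, 0, 0, -0.026, 0.13, -0.1, 0.02], [0, 0, 0, -0.039, 0.19, -0.1, 0.02], [0, 0, 0, -0.052, 0.25, -0.1, 0.02], [0, 0, 0, -0.065, 0.31, -0.1, 0.02], [0, 0, 0, -0.078, 0.37, -0.1, 0.02], [0, 0, 0, -0.081, 0.391, -0.1, 0.02], [0, 0, 0, -0.081, 0.391, -0.06, 0.02]]' | python3 jog.py;echo '[[0, 0, 0, 0, 0, 0.008, 0.02], [0, 0, 0, 0, 0, 0.008, 0.02], [0, 0, 0, 0, 0, 0.008, 0.02]]' | python3 jog.py
```

```text
clock: 18.02
eef_pos: [0.5445, 0.1388, 0.0715]
tool_rot: [0.028, 1.0, 0.001, 0.003]
ft_force: [1.2, 0.2, -1.3]
grip_width: 0.0308
grasp_force: 59.7
clock: 18.4
eef_pos: [0.5417, 0.1357, 0.0617]
tool_rot: [0.031, 1.0, 0.0, -0.0]
ft_force: [0.6, -0.1, -0.6]
grip_width: 0.0307
grasp_force: 59.7
```

```bash
echo '[[0, 0, 0, 0, 0, 0.008, 0.02], [0, 0, 0, 0, 0, 0.012, 0.02], [0, 0, 0, 0, 0, 0.016, 0.02], [0, 0, 0, 0, 0, 0.02, 0.02], [0, 0, 0, 0, 0, 0.02, 0.02]]' | python3 jog.py;echo '[[0, 0, 0, 0, 0, 0.004, 0.02], [0, 0, 0, 0, 0, 0.008, 0.02], [0, 0, 0, 0, 0, 0.01, 0.02], [0, 0, 0, 0, 0, 0.01, 0.02]]' | python3 jog.py
```

```text
clock: 19.02
eef_pos: [0.5411, 0.1362, 0.0401]
tool_rot: [0.03, 1.0, 0.0, -0.001]
ft_force: [2.5, 0.4, -2.1]
grip_width: 0.0309
grasp_force: 59.7
clock: 19.52
eef_pos: [0.541, 0.1363, 0.0302]
tool_rot: [0.03, 1.0, 0.0, -0.001]
ft_force: [3.4, 0.2, -2.7]
grip_width: 0.0308
grasp_force: 59.7
```

```bash
echo '[[0, 0, 0, 0, 0, 0.004, 0.02], [0, 0, 0, 0, 0, 0.007, 0.02], [0, 0, 0, 0, 0, 0.0085, 0.02], [0, 0, 0, 0, 0, 0.0085, 0.02], [0, 0, 0, 0, 0, 0.0085, 0.06], [0, 0, 0, 0, 0, 0.0085, 0.06], [0, 0, 0, 0, 0, 0.0085, 0.06], [0, 0, 0, 0, 0, -0.03, 0.06], [0, 0, 0, 0, 0, -0.08, 0.06], [0, 0, 0, 0, 0, -0.08, 0.06]]' | python3 jog.py
python3 - <<'E'
from h import *
print(rel([.5035,-.1495,.1],np.pi-.06)); im=bot.camera("top")
for c,s in blobs(im,30,1000): 
    if 260<c[1]<320 and 280<c[0]<430 : print(c,s,ray('top',c,.036))
E
```

```text
clock: 20.78
eef_pos: [0.5439, 0.137, 0.1147]
tool_rot: [0.03, 1.0, 0.001, 0.003]
ft_force: [1.1, -0.2, -1.1]
grip_width: 0.0602
grasp_force: 0.0
[0.003, 0.005, 0.0, 0.0233, -0.2884, 0.0138]
[358.86131387 274.32116788] [352 268  14  14 137] [ 0.50496765 -0.14872042  0.036     ]
[351.65413534 304.        ] [345 298  14  14 133] [ 0.429857   -0.12961402  0.036     ]
```

```bash
echo '[[0, 0, 0, 0.005, -0.06, 0, 0.06], [0, 0, 0, 0.01, -0.12, 0, 0.06], [0, 0, 0, 0.015, -0.18, 0, 0.06], [0, 0, 0, 0.02, -0.24, 0, 0.06], [0, 0, 0, 0.022, -0.288, 0.01, 0.06], [0, 0, 0, 0.022, -0.288, 0.03, 0.06], [0, 0, 0, 0.022, -0.288, 0.03, 0.06], [0, 0, 0, 0.022, -0.288, 0.03, 0.06]]' | python3 jog.py;python3 - <<'E'
from h import *
print(rel([.5037,-.1496,.009],np.pi-.06))
E
```

```text
clock: 21.82
eef_pos: [0.5011, -0.1494, 0.0799]
tool_rot: [0.029, 1.0, 0.0, -0.002]
ft_force: [0.6, 0.1, 0.0]
grip_width: 0.0599
grasp_force: 0.0
[0.0, -0.005, 0.001, -0.0029, -0.0001, 0.0709]
```

```bash
echo '[[0, 0, 0, -0.002, 0, 0.03, 0.06], [0, 0, 0, -0.002, 0, 0.07, 0.06], [0, 0, 0, -0.002, 0, 0.07, 0.06], [0, 0, 0, -0.002, 0, 0.07, 0.06], [0, 0, 0, -0.002, 0, 0.07, 0.02], [0, 0, 0, -0.002, 0, 0.07, 0.02], [0, 0, 0, -0.002, 0, 0.07, 0.02]]' | python3 jog.py
python3 - <<'E'
from h import *
e=bot.get_obs()["eef_pos"]; print(e); sl(.036-e[2]); print(rel([.6012,.1323,.11],np.pi-.06))
E
```

```text
clock: 22.7
eef_pos: [0.5049, -0.1505, 0.0124]
tool_rot: [0.03, 1.0, -0.0, 0.0]
ft_force: [-0.1, -0.1, 5.3]
grip_width: 0.03
grasp_force: 58.9
[ 0.50493892 -0.15045178  0.01241808]
0.8 bore px [323.7 349.3] [  41   33 1026] tool mm [  1.8   0.6 -23.6]
0.88 bore px [323.7 349.6] [  43   36 1158] tool mm [  1.7   0.6 -23.6]
[-0.001, 0.001, 0.0, -0.0793, 0.288, -0.0977]
```

```bash
echo '[[0, 0, 0, 0, 0, -0.05, 0.02], [0, 0, 0, 0, 0.01, -0.098, 0.02], [0, 0, 0, -0.015, 0.07, -0.098, 0.02], [0, 0, 0, -0.03, 0.13, -0.098, 0.02], [0, 0, 0, -0.045, 0.19, -0.098, 0.02], [0, 0, 0, -0.06, 0.25, -0.098, 0.02], [0, 0, 0, -0.081, 0.288, -0.098, 0.02], [0, 0, 0, -0.081, 0.288, -0.08, 0.02], [0, 0, 0, -0.081, 0.288, -0.05, 0.02], [0, 0, 0, -0.081, 0.288, -0.05, 0.02]]' | python3 jog.py;echo '[[0, 0, 0, 0, 0, 0, 0.02], [0, 0, 0, 0, 0, 0.004, 0.02], [0, 0, 0, 0, 0, 0.008, 0.02], [0, 0, 0, 0, 0, 0.012, 0.02], [0, 0, 0, 0, 0, 0.016, 0.02], [0, 0, 0, 0, 0, 0.016, 0.02]]' | python3 jog.py
```

```text
clock: 24.0
eef_pos: [0.5993, 0.1322, 0.0581]
tool_rot: [0.03, 1.0, -0.001, -0.004]
ft_force: [0.7, -0.1, -1.3]
grip_width: 0.0303
grasp_force: 59.7
clock: 24.75
eef_pos: [0.6021, 0.1324, 0.0439]
tool_rot: [0.03, 1.0, -0.0, -0.001]
ft_force: [2.9, -0.3, -2.8]
grip_width: 0.0305
grasp_force: 59.6
```

```bash
echo '[[0, 0, 0, 0, 0, 0.005, 0.02], [0, 0, 0, 0, 0, 0.01, 0.02], [0, 0, 0, 0, 0, 0.015, 0.02], [0, 0, 0, 0, 0, 0.019, 0.02], [0, 0, 0, 0, 0, 0.019, 0.02], [0, 0, 0, 0, 0, 0.019, 0.02]]' | python3 jog.py;echo '[[0, 0, 0, 0, 0, 0, 0.06], [0, 0, 0, 0, 0, 0, 0.06], [0, 0, 0, 0, 0, -0.04, 0.06], [0, 0, 0, 0, 0, -0.08, 0.06], [0, 0, 0, 0, 0, -0.08, 0.06], [0, 0, 0, 0, 0, -0.08, 0.06]]' | python3 jog.py
python3 - <<'E'
from h import *
print(rel([.431,-.1302,.1],np.pi-.06)); im=bot.camera("top")
for c,s in blobs(im,30,1000): 
    if 260<c[1]<320 and 280<c[0]<430 : print(c,s,ray('top',c,.036))
E
```

```text
clock: 25.5
eef_pos: [0.6022, 0.1325, 0.0248]
tool_rot: [0.03, 1.0, -0.0, -0.001]
ft_force: [5.6, -0.8, -2.8]
grip_width: 0.0304
grasp_force: 59.6
clock: 26.25
eef_pos: [0.6007, 0.1325, 0.1046]
tool_rot: [0.03, 1.0, -0.0, -0.002]
ft_force: [-0.2, 0.1, -1.0]
grip_width: 0.0598
grasp_force: 0.0
[-0.0, -0.005, 0.0, 0.1537, -0.2724, 0.0053]
[351.60606061 303.98484848] [345 298  14  14 132] [ 0.42989448 -0.12949287  0.036     ]
```

```bash
echo '[[0, 0, 0, 0.03, -0.05, 0, 0.06], [0, 0, 0, 0.06, -0.1, 0, 0.06], [0, 0, 0, 0.09, -0.15, 0, 0.06], [0, 0, 0, 0.12, -0.2, 0, 0.06], [0, 0, 0, 0.15, -0.25, 0, 0.06], [0, 0, 0, 0.154, -0.272, 0, 0.06], [0, 0, 0, 0.154, -0.272, 0.03, 0.06], [0, 0, 0, 0.154, -0.272, 0.03, 0.06], [0, 0, 0, 0.154, -0.272, 0.03, 0.06]]' | python3 jog.py;python3 - <<'E'
from h import *
print(rel([.4295,-.1302,.009],np.pi-.06))
E
```

```text
clock: 27.42
eef_pos: [0.4312, -0.1294, 0.0753]
tool_rot: [0.03, 1.0, 0.0, -0.002]
ft_force: [-1.1, 0.1, 0.1]
grip_width: 0.06
grasp_force: 0.0
[0.0, -0.005, 0.001, 0.0013, -0.001, 0.0663]
```

```bash
echo '[[0, 0, 0, 0.002, -0.001, 0.03, 0.06], [0, 0, 0, 0.002, -0.001, 0.066, 0.06], [0, 0, 0, 0.002, -0.001, 0.066, 0.06], [0, 0, 0, 0.002, -0.001, 0.066, 0.06], [0, 0, 0, 0.002, -0.001, 0.066, 0.02], [0, 0, 0, 0.002, -0.001, 0.066, 0.02], [0, 0, 0, 0.002, -0.001, 0.066, 0.02]]' | python3 jog.py
python3 - <<'E'
from h import *
e=bot.get_obs()["eef_pos"]; print(e); sl(.036-e[2]); print(rel([.4813,.1399,.11],np.pi-.06))
E
```

```text
clock: 28.3
eef_pos: [0.4308, -0.1309, 0.0113]
tool_rot: [0.03, 1.0, -0.0, 0.0]
ft_force: [-1.2, 0.9, 6.2]
grip_width: 0.031
grasp_force: 58.7
[ 0.43075696 -0.13093745  0.0113374 ]
0.8 bore px [323.7 348.5] [  42   34 1102] tool mm [  2.8   0.6 -24.7]
0.88 bore px [323.8 348.5] [  43   37 1219] tool mm [  2.8   0.7 -24.7]
[-0.0, 0.0, 0.0, -0.0344, 0.2733, -0.0988]
```

```bash
echo '[[0, 0, 0, 0, 0, -0.05, 0.02], [0, 0, 0, 0, 0.01, -0.099, 0.02], [0, 0, 0, -0.01, 0.07, -0.099, 0.02], [0, 0, 0, -0.02, 0.13, -0.099, 0.02], [0, 0, 0, -0.03, 0.19, -0.099, 0.02], [0, 0, 0, -0.037, 0.25, -0.099, 0.02], [0, 0, 0, -0.037, 0.273, -0.099, 0.02], [0, 0, 0, -0.037, 0.273, -0.08, 0.02], [0, 0, 0, -0.037, 0.273, -0.05, 0.02], [0, 0, 0, -0.037, 0.273, -0.05, 0.02]]' | python3 jog.py;echo '[[0, 0, 0, 0, 0, 0, 0.02], [0, 0, 0, 0, 0, 0.004, 0.02], [0, 0, 0, 0, 0, 0.008, 0.02], [0, 0, 0, 0, 0, 0.012, 0.02], [0, 0, 0, 0, 0, 0.016, 0.02], [0, 0, 0, 0, 0, 0.016, 0.02]]' | python3 jog.py
```

```text
clock: 29.6
eef_pos: [0.4805, 0.1392, 0.0579]
tool_rot: [0.03, 1.0, -0.001, -0.004]
ft_force: [0.0, -0.2, -1.0]
grip_width: 0.031
grasp_force: 61.3
clock: 30.35
eef_pos: [0.483, 0.1397, 0.0432]
tool_rot: [0.03, 1.0, 0.0, -0.001]
ft_force: [1.8, -0.0, -2.2]
grip_width: 0.0309
grasp_force: 61.3
```

Free again, underside at 0.032 (below the 0.037 stop). Lower and release.

```bash
echo '[[0, 0, 0, 0, 0, 0.005, 0.02], [0, 0, 0, 0, 0, 0.01, 0.02], [0, 0, 0, 0, 0, 0.015, 0.02], [0, 0, 0, 0, 0, 0.0195, 0.02], [0, 0, 0, 0, 0, 0.0195, 0.02], [0, 0, 0, 0, 0, 0.0195, 0.02]]' | python3 jog.py;echo '[[0, 0, 0, 0, 0, 0, 0.055], [0, 0, 0, 0, 0, 0, 0.055], [0, 0, 0, 0, 0, -0.04, 0.055], [0, 0, 0, 0, 0, -0.1, 0.055], [0, 0, 0, 0, 0, -0.16, 0.055], [0, 0, 0, 0, 0, -0.2, 0.055], [0, 0, 0, 0, 0, -0.2, 0.055], [0, 0, 0, 0, 0, -0.2, 0.055]]' | python3 jog.py
python3 - <<'E'
from h import *
im=bot.camera("wrist"); crop(im,0,0,640,480,1,"w7"); t=bot.camera("top"); crop(t,140,190,300,130,2.6,"tope")
o=bot.get_obs(); print(o["eef_pos"])
# handle cap in top view: darkest spot near (155,282)
g=t[262:300,135:175].max(2); n,l,s,ce=cv2.connectedComponentsWithStats((g<60).astype(np.uint8)); print([(ce[i]+[135,262],s[i][4]) for i in range(1,n) if s[i][4]>6])
E
```

```text
clock: 31.1
eef_pos: [0.4832, 0.1398, 0.0239]
tool_rot: [0.03, 1.0, 0.0, -0.001]
ft_force: [3.5, 1.2, -3.7]
grip_width: 0.0303
grasp_force: 61.2
clock: 32.1
eef_pos: [0.4824, 0.1394, 0.2231]
tool_rot: [0.03, 1.0, -0.0, -0.002]
ft_force: [-0.2, 0.5, 0.1]
grip_width: 0.0553
grasp_force: 0.0
[0.48194155 0.13924162 0.22212692]
[(array([147.5, 281. ]), np.int32(8)), (array([142.        , 289.46153846]), np.int32(13)), (array([147.  , 294.75]), np.int32(12))]
```

View pics/w7.png

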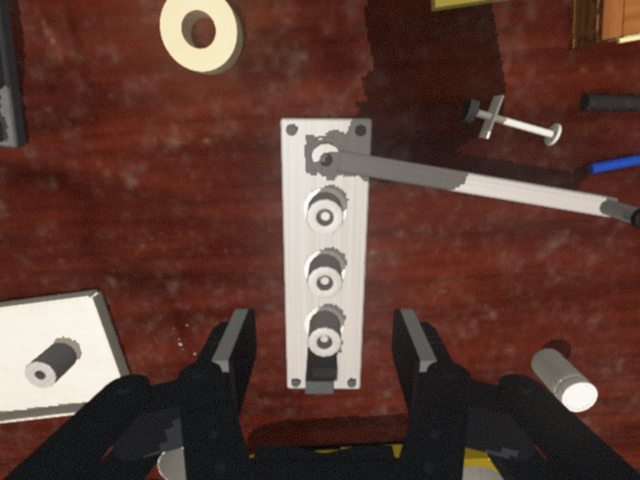

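View pics/tope.png

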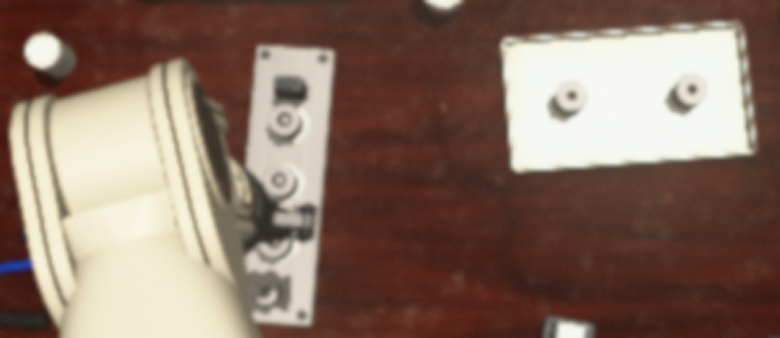

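Run:
```python
from h import *
h=-.0625; H=np.array([.4314,.1432]); p=ray("top",(152.7,281.2),.103)[:2]+[.002,.001]; v=p-H; b=np.arctan2(v[1],v[0]); print(p,np.hypot(*v),"beta",b,"theta",b-h)
G=H+.225*np.array([np.cos(b),np.sin(b)]); print(G, rel([G[0],G[1],.19],np.pi+b))
```

```text
[0.48327875 0.35641734] 0.21943800643764935 beta 1.3321202818644946 theta 1.3946202818644946
[0.48459369 0.36182166] [0.004, -0.007, -1.392, 0.0104, 0.2224, 0.0319]
```

```bash
echo '[[0, 0, -0.18, 0.01, 0.05, 0, 0.06], [0, 0, -0.36, 0.01, 0.1, 0, 0.06], [0, 0, -0.54, 0.01, 0.15, 0, 0.06], [0, 0, -0.72, 0.01, 0.2, 0, 0.06], [0, 0, -0.9, 0.01, 0.222, 0, 0.06], [0, 0, -1.08, 0.01, 0.222, 0, 0.06], [0, 0, -1.26, 0.01, 0.222, 0, 0.06], [0, 0, -1.392, 0.01, 0.222, 0.03, 0.06], [0, 0, -1.392, 0.01, 0.222, 0.03, 0.06], [0, 0, -1.392, 0.01, 0.222, 0.03, 0.06]]' | python3 jog.py; echo '[[0, 0, 0, 0, 0, 0, 0.06], [0, 0, 0, 0, 0, 0, 0.06]]' | python3 jog.py
python3 - <<'E'
from h import *
c=bot.calibration("wrist"); im=bot.camera("wrist"); print(rel([.48459,.36182,.19],np.pi+1.332)); q=proj([.4846,.3618,.103],c); print(q,bot.get_obs()["eef_pos"]); cv2.circle(im,tuple(int(a) for a in q),2,(255,0,0),-1); crop(im,180,160,280,280,2.1,"w8")
E
```

```text
clock: 33.45
eef_pos: [0.4862, 0.3616, 0.1935]
tool_rot: [-0.617, 0.787, 0.001, -0.002]
ft_force: [-0.3, -0.5, -0.1]
grip_width: 0.0599
grasp_force: 0.0
clock: 33.7
eef_pos: [0.4869, 0.3621, 0.1949]
tool_rot: [-0.618, 0.786, 0.001, -0.0]
ft_force: [0.4, 0.1, 0.2]
grip_width: 0.0599
grasp_force: 0.0
[0.002, 0.001, -0.0, 0.0007, 0.0021, 0.0048]
[327.92399412 247.61464971] [0.48679708 0.36201688 0.19482156]
```

View pics/w8.png

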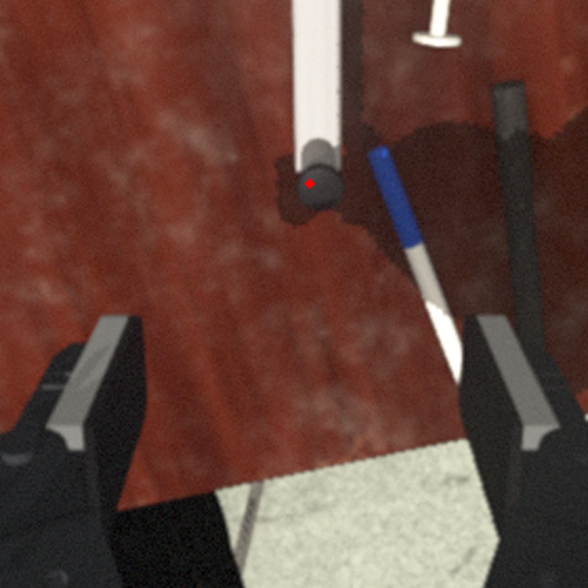

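```bash
echo '[[0, 0, 0, 0, 0.0035, 0.04, 0.06], [0, 0, 0, 0, 0.0035, 0.09, 0.06], [0, 0, 0, 0, 0.0035, 0.125, 0.06], [0, 0, 0, 0, 0.0035, 0.125, 0.06], [0, 0, 0, 0, 0.0035, 0.125, 0.06]]' | python3 jog.py; echo '[[0, 0, 0, 0, 0, 0, 0.03], [0, 0, 0, 0, 0, 0, 0], [0, 0, 0, 0, 0, 0, 0], [0, 0, 0, 0, 0, 0, 0], [0, 0, 0, 0, 0, 0, 0]]' | python3 jog.py; python3 -c "
import numpy as np
for k in range(1,15): p=.1*k; print(round(p,2),round(.225*(1-np.cos(p)),4),round(-.225*np.sin(p),4))"
```

```text
clock: 34.38
eef_pos: [0.4837, 0.3634, 0.0707]
tool_rot: [-0.618, 0.786, 0.001, 0.0]
ft_force: [0.2, 0.2, 0.4]
grip_width: 0.0603
grasp_force: 0.0
clock: 35.0
eef_pos: [0.4833, 0.3632, 0.0703]
tool_rot: [-0.618, 0.786, 0.001, 0.0]
ft_force: [-0.4, -0.5, 5.8]
grip_width: 0.0122
grasp_force: 58.3
0.1 0.0011 -0.0225
0.2 0.0045 -0.0447
0.3 0.01 -0.0665
0.4 0.0178 -0.0876
0.5 0.0275 -0.1079
0.6 0.0393 -0.127
0.7 0.0529 -0.1449
0.8 0.0682 -0.1614
0.9 0.0851 -0.1762
1.0 0.1034 -0.1893
1.1 0.1229 -0.2005
1.2 0.1435 -0.2097
1.3 0.1648 -0.2168
1.4 0.1868 -0.2217
```

```bash
echo '[[0, 0, 0.1, 0.0011, -0.0225, 0, 0], [0, 0, 0.2, 0.0045, -0.0447, 0, 0], [0, 0, 0.3, 0.01, -0.0665, 0, 0], [0, 0, 0.4, 0.0178, -0.0876, 0, 0], [0, 0, 0.5, 0.0275, -0.1079, 0, 0], [0, 0, 0.6, 0.0393, -0.127, 0, 0], [0, 0, 0.7, 0.0529, -0.1449, 0, 0]]' | python3 jog.py; echo '[[0, 0, 0.1, 0.0011, -0.0225, 0, 0], [0, 0, 0.2, 0.0045, -0.0447, 0, 0], [0, 0, 0.3, 0.01, -0.0665, 0, 0], [0, 0, 0.4, 0.0178, -0.0876, 0, 0], [0, 0, 0.5, 0.0275, -0.1079, 0, 0], [0, 0, 0.5, 0.0275, -0.1079, 0, 0], [0, 0, 0.5, 0.0275, -0.1079, 0, 0]]' | python3 jog.py; python3 -c "
from h import *
v=bot.get_obs()['eef_pos'][:2]-np.array([.4314,.1432]); print(np.hypot(*v),np.arctan2(v[1],v[0])+.0625)"
```

```text
clock: 35.88
eef_pos: [0.6128, 0.2777, 0.0703]
tool_rot: [-0.31, 0.951, 0.001, 0.001]
ft_force: [-0.8, 0.8, 6.8]
grip_width: 0.0119
grasp_force: 58.4
clock: 36.75
eef_pos: [0.655, 0.1734, 0.0704]
tool_rot: [-0.066, 0.998, 0.0, 0.001]
ft_force: [3.3, -0.8, 5.9]
grip_width: 0.0118
grasp_force: 58.4
0.22562364898629936 0.1966163781202753
```

```bash
echo '[[0, 0, 0.1, 0.0011, -0.0225, 0, 0], [0, 0, 0.15, 0.0025, -0.0336, 0, 0], [0, 0, 0.17, 0.0032, -0.0381, 0, 0], [0, 0, 0.17, 0.0032, -0.0381, 0, 0], [0, 0, 0.17, 0.0032, -0.0381, 0, 0]]' | python3 jog.py; echo '[[0, 0, 0.02, 0, -0.0045, 0, 0], [0, 0, 0.03, 0, -0.0068, 0, 0], [0, 0, 0.03, 0, -0.0068, 0, 0], [0, 0, 0.03, 0, -0.0068, 0, 0]]' | python3 jog.py; python3 -c "
from h import *
v=bot.get_obs()['eef_pos'][:2]-np.array([.4314,.1432]); print(np.hypot(*v),np.arctan2(v[1],v[0])+.0625)"
```

```text
clock: 37.38
eef_pos: [0.6568, 0.1355, 0.0704]
tool_rot: [0.019, 1.0, 0.0, 0.001]
ft_force: [3.1, -1.0, 5.4]
grip_width: 0.0119
grasp_force: 58.5
clock: 37.88
eef_pos: [0.6565, 0.1291, 0.0704]
tool_rot: [0.034, 0.999, 0.0, 0.001]
ft_force: [3.0, -0.5, 5.5]
grip_width: 0.0117
grasp_force: 58.5
0.2255622676194834 -7.597168088689654e-05
```

```bash
echo '[[0, 0, 0.01, 0, -0.002, 0, 0], [0, 0, 0.02, 0, -0.004, 0, 0], [0, 0, 0.02, 0, -0.004, 0, 0], [0, 0, 0.02, 0, -0.004, 0, 0]]' | python3 jog.py; echo '[[0, 0, 0, 0, -0.001, 0, 0], [0, 0, 0, 0, -0.002, 0, 0], [0, 0, 0, 0, -0.002, 0, 0]]' | python3 jog.py
```

```text
clock: 38.38
eef_pos: [0.6565, 0.1284, 0.0704]
tool_rot: [0.043, 0.999, 0.003, 0.002]
ft_force: [2.9, 6.9, 3.7]
grip_width: 0.0121
grasp_force: 58.5
clock: 38.75
eef_pos: [0.6564, 0.1283, 0.0704]
tool_rot: [0.042, 0.999, 0.005, 0.002]
ft_force: [4.2, 12.2, 3.0]
grip_width: 0.0118
grasp_force: 58.6
```

```bash
echo '[[0, 0, 0, 0, 0.002, 0, 0.012], [0, 0, 0, 0, 0.002, 0, 0.05], [0, 0, 0, 0, 0.002, 0, 0.05], [0, 0, 0, 0, 0.002, -0.03, 0.05], [0, 0, 0, 0, 0.002, -0.09, 0.05], [0, 0, 0, 0, 0.002, -0.15, 0.05], [0, 0, 0, 0.06, 0.002, -0.15, 0.05], [0, 0, 0, 0.12, 0.002, -0.15, 0.05], [0, 0, 0, 0.18, 0.002, -0.15, 0.05], [0, 0, 0, 0.2, 0.002, -0.15, 0.05]]' | python3 jog.py; echo '[[0, 0, 0, 0, 0.06, 0, 0.05], [0, 0, 0, 0, 0.12, 0, 0.05], [0, 0, 0, 0, 0.18, 0, 0.05], [0, 0, 0, 0, 0.18, 0, 0.05]]' | python3 jog.py
python3 - <<'E'
from h import *
im=bot.camera("top"); ref=cv2.imread("pics/top0.png")[:,:,::-1].astype(int)
print("eef",bot.get_obs()["eef_pos"],bot.get_obs()["clock"])
g=im[205:240,240:275].max(2); n,l,s,ce=cv2.connectedComponentsWithStats((g<80).astype(np.uint8))
for i in range(1,n):
    if s[i][4]>8: u=ce[i]+[240,205]; p=ray("top",u,.1)+[.002,.002,0]; v=p[:2]-[.4314,.1432]; print("dark",u,s[i][4],p,np.hypot(*v),np.arctan2(v[1],v[0])+.0625)
t=im[200:258,330:432]; n,l,s,ce=cv2.connectedComponentsWithStats((t.min(2)<200).astype(np.uint8)); print([(ray("top",ce[i]+[330,200],.03)[:2].round(3),s[i][4]) for i in range(1,n) if 40<s[i][4]<400])
d=(abs(im.astype(int)-ref).max(2)>70).astype(np.uint8); n,l,s,ce=cv2.connectedComponentsWithStats(d); print([(ce[i].round(),s[i][4]) for i in range(1,n) if s[i][4]>25])
E
```

```text
clock: 40.0
eef_pos: [0.4506, 0.1414, 0.2183]
tool_rot: [0.044, 0.999, -0.001, -0.003]
ft_force: [0.3, 0.2, 0.5]
grip_width: 0.0502
grasp_force: 0.0
clock: 40.5
eef_pos: [0.4702, 0.3246, 0.2174]
tool_rot: [0.041, 0.999, -0.0, -0.002]
ft_force: [-0.2, -0.4, -0.0]
grip_width: 0.05
grasp_force: 0.0
eef [0.47009185 0.32249164 0.21754746] 40.55
dark [268.95454545 205.45454545] 22 [0.67168885 0.08016352 0.1       ] 0.24841966507628246 -0.19405515194791378
dark [248.5  210.25] 16 [0.65940226 0.13055923 0.1       ] 0.22835239937880195 0.0071152769709511565
dark [255.1 225.8] 10 [0.62040761 0.11341605 0.1       ] 0.19133991207080978 -0.09379543095049203
[(array([ 0.625, -0.259]), np.int32(83)), (array([ 0.616, -0.142]), np.int32(79))]
[(array([249., 212.]), np.int32(43)), (array([ 91., 379.]), np.int32(22480)), (array([400., 229.]), np.int32(63)), (array([249., 227.]), np.int32(33)), (array([355., 232.]), np.int32(55)), (array([ 84., 245.]), np.int32(497)), (array([112., 259.]), np.int32(401)), (array([ 21., 286.]), np.int32(314)), (array([ 14., 290.]), np.int32(264)), (array([412., 273.]), np.int32(131)), (array([359., 274.]), np.int32(118)), (array([116., 274.]), np.int32(33)), (array([195., 291.]), np.int32(515)), (array([126., 294.]), np.int32(107)), (array([307., 301.]), np.int32(132)), (array([398., 300.]), np.int32(132)), (array([107., 297.]), np.int32(28)), (array([352., 304.]), np.int32(124)), (array([173., 305.]), np.int32(41)), (array([148., 346.]), np.int32(442)), (array([172., 398.]), np.int32(462)), (array([238., 459.]), np.int32(28)), (array([275., 463.]), np.int32(167)), (array([223., 475.]), np.int32(155))]
```

```bash
python3 -c "
from workcell import bot
print(bot.job_done())"
```

```text
the job is handed in; nothing more can be done
None
```

I handed the job in at about 41 s: all five sleeves were tried on a pin, the three that fit are seated one to a pin, the two too-small ones are in the tray, and the retaining bar is closed against its stop. No verdict was returned; my last camera check before handing in showed both small sleeves in the tray, the bar closed, and no sign that the tray or bystanders had moved.

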